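Cover the sieve and set the shaker's amplitude sleeve

ROBOT

A 7-joint arm with a two-finger parallel gripper is mounted at the origin on the work surface. World frame = base frame: x ahead of the robot, y to its left, z up, the work surface at z = 0. Lengths are in mm, angles in rad, forces in N, time in s.
With the tool pointing down it reaches from about 400 to 875 mm from the base axis. Payload 4.4 kg.
Tool frame: the origin (TCP) lies between the finger pads, 19 mm behind the fingertips; this is the grasp point; z points along the fingers, y is the line along which they close (so a half turn about z gives the same grasp; the last joint's range is limited). The gripper opens to 85 mm and grips with 20 to 120 N. Pads are 22 mm wide; open, the fingers measure 114 mm over their backs; the gripper's body (76 mm by 85 mm) begins 54 mm behind the grasp point. The pads swing forward as they close: fully open they stand 13 mm farther back than shut.
Start: joints at [1.068, 0.628, 0.038, 1.517, -0.027, 0.996, -0.02], TCP at [275.005, -588.974, 250.013] pointing down, gripper open.
Joint ranges: [-3.06, 3.06], [-0.37, 2.12], [-1.25, 1.32], [0.18, 2.47], [-1.1, 4.24], [0.23, 1.98], [-2.94, 2.94]. Speed limits (rad/s): [2.57, 2.57, 3.14, 3.14, 3.14, 3.14, 3.14].

INTERFACE

Orientations are given as [roll, pitch, yaw] about the fixed x, y, z axes, in that order (R = Rz(yaw) Ry(pitch) Rx(roll)).
In Python, from cell import sensors, get_image, ctrl gives the robot as it stands.
- The arm moves only by the tool send_rows, never from a script. Its argument "series" is a list of rows, each a list of 3 entries, a list of its own where there are three numbers: the finger opening in mm, from 0 to 85.4, then the shift along the world's x, y, z in units of 60 mm (1.0 is 60 mm), then the turn, a rotation vector about the world's x, y, z in units of 5 degrees (1.0 is 5 degrees). A call has 1 to 8 rows; each row shifts and turns the commanded pose from where the row before left it; what a row does not reach is not made up. A row lasts 1/8 s, in which the tool goes at most 62.5 mm and 10.7 degrees, less where a joint would pass 70% of its speed; a pose out of reach is approached as far as the arm can. A call is refused whole if a number of a shift passes 1 or a number of a turn 1, either way. A call with a gripper value outside its range is refused whole. The fingers move at their own pace and stop on an object; the grip force is fixed at half the most. Time passes only in rows, so rows that do not move let the fingers close. It gives the time, the measured TCP pose, the force, the opening and the grip force at its end, in the units of the state.
- sensors.read_state(): the state, without advancing time (a new reading comes with each control period).
- get_image(name): name is "scene" or "top"; returns a dict with "img" (480x640x3 uint8, red, green, blue), "depth" (480x640 float32, mm along the optical axis (not along the pixel's ray), 0 where there is no reading), "vfov" (degrees; the focal length in pixels is half the picture's height over the tangent of half this angle, whatever the lens; pixels are square), "cx", "cy" (the principal point, pixels), "world_to_cam" (4x4, takes a point from world to camera coordinates). Camera axes: x right, y down, z forward; pixel columns grow to the right and rows downward; lengths in mm; the calibration is good to about 2 mm. A picture is of the moment at which its call begins.
- ctrl.finish_job(): hands the job in; it is judged then, once.
The state is a dict: "clock": time; "qpos": joint angles; "qd": joint speeds; "tau": joint torques, N m; "eef_pos": TCP position; "tool_rot": TCP orientation; "force": force on the tool from outside, world axes, zero at the start; "torque": the same for the moment, N m; "width": finger opening in mm; "gripper_force": force on a finger pad.
Only numpy, scipy, OpenCV 4.12 (cv2) and the standard library are available. Lean on these libraries where they do the work, as an engineer would, in place of code of your own. Each camera call takes 0.05 s, during which the arm holds its last target. There are 200 camera calls.

TASK

Get the fossil sieve shaker ready for a run: first put the red-knobbed aluminium cover gently on the brass sieve on the shaker, so that it sits down level in the sieve with its flange on the rim, and let it go. Then turn the black sleeve on the sloping pod until its orange line clicks in at 6. Leave the spare sieve, tray, tools, bone and bottles where they are.

Things in the scene. Friction and masses are not known exactly. Their poses are not given: they have to be found in the camera images.
- shaker: blue bench sieve shaker, fixed, about 320 x 200 mm. Origin on the bench under its middle; x runs from the sloped grey control pod (x = -150 to -20 mm, on the robot's side, its uphill edge 122 mm above the bench) to the sieve stack (axis at x = +60 mm); z up. The housing under the stack is 50 mm high
- sieve_rim (a point): centre of the open mouth of the brass sieve on the steel pan on the shaker, in the plane of its rim, 135 mm above the bench. The sieve is 100 mm outside, 94 mm inside (3 mm wall), 33 mm deep; it is clipped to the shaker and does not move
- cover: loose round aluminium sieve cover, 130 to 250 g, lying right way up. Origin at the centre of its underside, z up. From below: a locating step 89 mm across, z 0 to 8 mm, tapered to 81 mm over its lowest 4 mm, which goes inside the sieve; a flange 106 mm across, z 8 to 12 mm, which lies on the rim (origin then 8 mm below the rim)
- cover_knob (a point): middle of the cover's red round knob, on its axis, 26 mm above the cover's origin; the knob is 26 mm across and runs from 12 to 40 mm above that origin; grip it from above with the TCP about 34 mm above the origin
- scale_plate: round white fixed scale plate, 116 mm across, 3 mm thick, on the pod's sloped face. Origin at the centre of its back, 85 mm above the bench; z points out along the sleeve's axis, 35 degrees from vertical, leaning to the shaker's -x (robot's side); x points uphill, y left as seen from the robot. Numerals 1 to 9 clockwise, 30 degrees apart: 5 uphill (+x), 6 next to it towards -y
- sleeve (a joint): turn of the black ribbed sleeve about the plate's z, rad, growing clockwise as seen from in front of the plate: number N is at (N - 1) x 0.5236, so 1 = 0, 6 = 2.618, 9 = 4.189; end stops just outside 1 and 9. It clicks at every number (about 0.06 N m) and when let go it is drawn to the nearest number (left exactly halfway it may stay)
- sleeve_grip (a point): point on the sleeve's axis where the TCP should be to grip it, 33 mm along the plate's z from the plate's origin. Grip across the diameter, tool along the axis. The sleeve is 44 mm across from 8.5 to 44.5 mm along that z, over a skirt 55 mm across from 3.5 to 8.5 mm; a fixed steel core 24 mm across stands in it up to 49 mm
- sleeve_mark (a point): foot of the orange index line, at the edge of the sleeve's skirt, 27.5 mm from the axis and 10 mm along the plate's z; the line runs up the sleeve and over its top, and points at the number that is set
- spare_sieve: spare sieve without cover, an open brass ring with a floor, 100 mm across, 37 mm high; a bystander, origin under its middle
- specimen_tray: small open cardboard tray, 85 x 85 mm, 22 mm high; a bystander, origin under its middle
- brush: brush with a wooden handle, 200 mm long, lying; a bystander, origin under its middle
- bone: tan fossil bone with knobbly ends, about 150 mm long, 36 mm high, lying; a bystander, origin under its middle
- glue_bottle: white bottle with orange cap, 48 mm across, 110 mm high; a bystander, origin under its middle
- vial_jar: amber glass jar with black cap, 60 mm across, 80 mm high; a bystander, origin under its middle
- screwdriver: screwdriver with red handle, 160 mm long, lying; a bystander, origin under its middle
There are look-alikes about, which are no part of the job. Several things have the shape of the cover; the one meant has the colours described above.

How it is judged:
By the outcome, as a careful person would: the job done as asked, in the order asked, and still so for the second after the job is handed in, with the robot touching nothing.
It also fails if it takes over 67 s, if anything falls off the work surface, if the arm or the gripper's body presses on something with over 40 N, if the wrist force passes 120 N, or if a joint passes its speed limit or range.

## Working session

There is one attempt and no reset: what is moved stays moved. The work goes in short steps, Python scripts to look and compute and a tool call to move; the robot and the scene stay as the last step left them, time stands still between calls to the robot, and variables do not carry over. Pictures are saved under pics/ and viewed, at most 10 in all, crops included, and the job is handed in when it is done.

Besides the shell and the picture viewer there is one more tool, called as name([rows], argument=value, ...), one row to a line, values as JSON. send_rows: Moves the arm, as the interface text tells. Its arguments: {"type":"object","properties":{"series":{"type":"array"}},"required":["series"]}

```bash
mkdir -p pics
cat > h.py <<'E'
import numpy as np, cv2
from cell import sensors, get_image, ctrl
def K(d):
    f=240/np.tan(np.radians(d['vfov'])/2); return f,d['cx'],d['cy']
def pts(d):
    f,cx,cy=K(d); v,u=np.mgrid[0:480,0:640]; z=d['depth']
    P=np.stack([(u-cx)/f*z,(v-cy)/f*z,z],-1); M=np.linalg.inv(d['world_to_cam'])
    return P@M[:3,:3].T+M[:3,3]
def ray(d,u,v,h):
    f,cx,cy=K(d); M=np.linalg.inv(d['world_to_cam']); r=M[:3,:3]@np.array([(u-cx)/f,(v-cy)/f,1]); o=M[:3,3]
    return o+r*(h-o[2])/r[2]
def proj(d,p):
    f,cx,cy=K(d); q=d['world_to_cam']@np.append(p,1); return q[0]/q[2]*f+cx,q[1]/q[2]*f+cy
def save(d,n): cv2.imwrite('pics/'+n,d['img'][:,:,::-1])
E
python3 - <<'E'
from h import *
import pickle
for n in('scene','top'):
    d=get_image(n); save(d,n+'1.png'); pickle.dump(d,open(n+'1.pkl','wb')); print(n,d['vfov'],d['cx'],d['cy'],np.linalg.inv(d['world_to_cam']).round(2).tolist())
print(sensors.read_state())
E
```

```text
scene 46.36952364533187 314.0533152273665 238.99404915388902 [[0.16, 0.81, -0.56, 1203.44], [0.99, -0.13, 0.08, -153.38], [-0.01, -0.57, -0.82, 1242.28], [0.0, 0.0, 0.0, 1.0]]
top 56.480262093321834 321.7248714182789 242.91018481622982 [[0.01, -1.0, 0.08, 359.71], [-1.0, -0.01, -0.0, -6.62], [0.01, -0.08, -1.0, 1138.45], [0.0, 0.0, 0.0, 1.0]]
{'clock': 0.1, 'qpos': array([ 1.06821308,  0.62925333,  0.0384613 ,  1.51828244, -0.02703492,
        0.99630516, -0.02000207]), 'qd': array([ 0.00075379, -0.00251776,  0.00108886, -0.00605721,  0.00013961,
       -0.00040974, -0.00095712]), 'tau': array([ 4.35157417e-03, -5.64533758e+01,  1.23143032e+00, -1.93974245e+01,
        1.14532054e-02,  5.38291672e-03,  4.18191621e-05]), 'eef_pos': array([ 274.76773799, -588.47578361,  249.17689145]), 'tool_rot': array([-3.13986243e+00, -1.69365717e-06,  4.36748458e-01]), 'force': array([-0.2974807 ,  0.80579054,  0.20213782]), 'torque': array([-0.00244252,  0.034482  ,  0.018107  ]), 'gripper_force': 0.0, 'width': 85.17717907133067}
```

View pics/scene1.png

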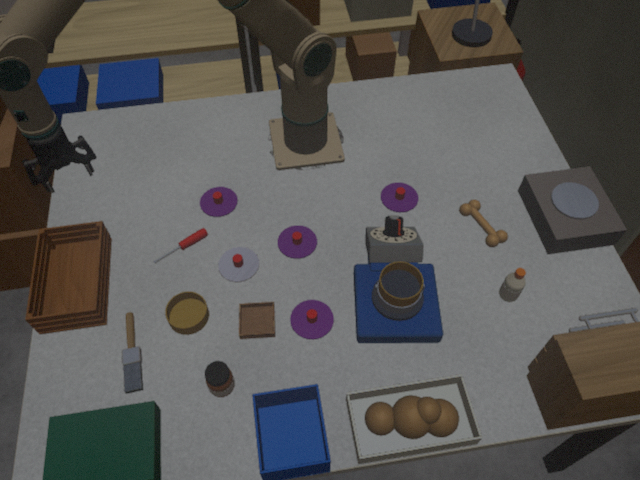

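View pics/top1.png

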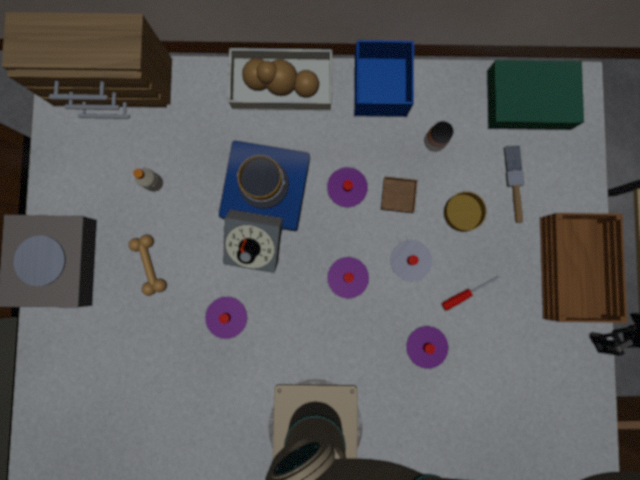

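The scene view shows the robot at the top and four purple covers with red knobs, at (219,201), (297,241), (312,318) and (399,196). The one silver cover is at (238,264).

In the top view, the things that could be taken for the cover are:
- **Purple plate, red knob:** (347,187), (348,278), (226,318), (428,347)
- **White disc on the grey box:** (40,261)
- **Aluminium with a red knob:** (411,260), which is my choice

The sieve is at (262,180) and the pod dial at (250,247).

Run:
```python
from h import *
import pickle
T=pickle.load(open('top1.pkl','rb'));S=pickle.load(open('scene1.pkl','rb'))
def crop(d,x,y,w,s): return cv2.resize(d['img'][y:y+w,x:x+w,::-1],(s,s),interpolation=cv2.INTER_CUBIC)
im=np.vstack([np.hstack([crop(T,375,225,75,300),crop(T,215,205,75,300)]),np.hstack([crop(S,200,225,75,300),crop(S,357,205,75,300)])])
im=np.clip(im*1.6,0,255).astype(np.uint8)
cv2.imwrite('pics/crop.png',im)
for n,d,c in(('top',T,(411,260)),('scene',S,(238,263))):
    P=pts(d); hsv=cv2.cvtColor(d['img'],cv2.COLOR_RGB2HSV)
    v,u=np.mgrid[0:480,0:640]; near=(abs(u-c[0])<16)&(abs(v-c[1])<16)
    red=near&((hsv[...,0]<8)|(hsv[...,0]>172))&(hsv[...,1]>130)
    q=P[red]; print(n,'knob px',u[red].mean(),v[red].mean(),red.sum(),'pts med',np.median(q,0),'max z',np.percentile(q[:,2],95))
    top=red&(P[...,2]>np.percentile(q[:,2],95)-6); print(' knob top mean',P[top].mean(0),top.sum())
    # flange: fit ellipse of depth points z 6..18 near
    near=(abs(u-c[0])<32)&(abs(v-c[1])<32); m=near&(P[...,2]>7)&(P[...,2]<60)
    m8=cv2.morphologyEx(m.astype(np.uint8)*255,cv2.MORPH_OPEN,np.ones((3,3)))
    cs,_=cv2.findContours(m8,0,2); k=max(cs,key=cv2.contourArea); (a,b),r=cv2.minEnclosingCircle(k); e=cv2.fitEllipse(k)
    print(' disc',e,'ray z12',ray(d,*e[0],12), 'z med',np.median(P[m&~red][:,2]),'bench',np.median(P[near&~m][:,2]))
    # sieve rim: points z 128..142
    m=(abs(P[...,2]-135)<6)&(abs(P[...,0]-640)<200)&(abs(P[...,1]-120)<160); 
    q=P[m]; print(' rim n',len(q))
    if len(q)>20:
        A=np.c_[2*q[:,:2],np.ones(len(q))]; s=np.linalg.lstsq(A,(q[:,:2]**2).sum(1),rcond=None)[0]; print('  circ',s[:2],'r',np.sqrt(s[2]+s[0]**2+s[1]**2),'z',np.median(q[:,2]), q[:,:2].min(0),q[:,:2].max(0))
    blue=(hsv[...,0]>100)&(hsv[...,0]<125)&(hsv[...,1]>130)&(abs(P[...,2]-50)<8)&(P[...,0]<800)&(P[...,1]>0)&(P[...,1]<320)&(P[...,0]>400)
    k=np.argwhere(blue); q=P[blue]; print(' housing',len(q)); 
    if len(q): print(cv2.minAreaRect(q[:,:2].astype(np.float32)),np.median(q[:,2]))
```

```text
top knob px 412.5 259.8378378378378 74 pts med [ 412.16222646 -234.98729429   40.20619875] max z 43.63886374677677
 knob top mean [ 412.5883944  -235.50578757   40.55814661] 65
 disc ((410.73602294921875, 259.66448974609375), (40.613033294677734, 41.25807571411133), 106.69962310791016) ray z12 [ 414.17005481 -236.59539329   12.        ] z med 12.13816190198736 bench 0.27905444074406205
 rim n 222
  circ [596.0218619  134.22849323] r 48.196676066410774 z 134.3124242121665 [546.53680312  85.77652313] [644.36652887 184.27089472]
 housing 2487
((593.0945434570312, 132.81593322753906), (194.51026916503906, 192.3965301513672), 80.95843505859375) 49.85390086148618
scene knob px 236.96610169491527 258.33898305084745 59 pts med [ 414.81566503 -237.16221584   41.97420719] max z 45.864738755725455
 knob top mean [ 432.22135434 -234.94719673   68.96385804] 46
 disc ((238.71824645996094, 263.54632568359375), (33.90961456298828, 40.52370834350586), 76.32402801513672) ray z12 [ 412.1299775  -236.23372737   12.        ] z med 13.785846420962116 bench 1.9739558782043787
 rim n 275
  circ [594.77148425 134.80082482] r 48.31859397727911 z 135.21314891838938 [543.30860516  85.0019296 ] [646.01201235 185.05426746]
 housing 3227
((595.7180786132812, 133.4023895263672), (194.9739227294922, 198.7049560546875), 80.3713607788086) 51.777964955003426
```

View pics/crop.png

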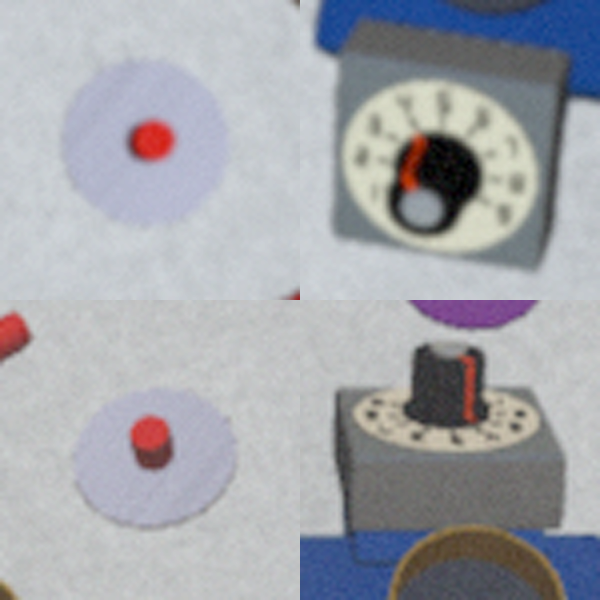

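The crop confirms the choice: an aluminium disc with a red knob. It also shows the pod, with the orange line near 4, one number left of the uphill 5. Next I measure the plate and the yaw.

```bash
cat > plate.py <<'E'
from h import *
def plate(d,verbose=1):
    P=pts(d); hsv=cv2.cvtColor(d['img'],cv2.COLOR_RGB2HSV)
    ok=(P[...,2]>55)&(P[...,2]<150)&(P[...,0]>440)&(P[...,0]<580)&(P[...,1]>70)&(P[...,1]<230)
    w=ok&(hsv[...,2]>np.percentile(hsv[...,2][ok],75))&(hsv[...,1]<70)&(hsv[...,0]<60)&(hsv[...,0]>12)
    return P,hsv,ok,w
def mark(d,C,R):
    P,hsv,ok,w=plate(d)
    o=ok&((hsv[...,0]<14)|(hsv[...,0]>175))&(hsv[...,1]>150)&(hsv[...,2]>60)
    q=(P[o]-C)@R   # plate coords
    ang=np.degrees(np.arctan2(-q[:,1],q[:,0]))  # clockwise from uphill(5)
    return q,ang,5+ang/30
E
python3 - <<'E'
from plate import *
import pickle
for n in('top','scene'):
    d=pickle.load(open(n+'1.pkl','rb')); P,hsv,ok,w=plate(d)
    q=P[w]; c=np.median(q,0); 
    for _ in range(4):
        c=q.mean(0); N=np.linalg.svd(q-c)[2][2]; N*=np.sign(N[2]); r=(q-c)@N; q=q[abs(r)<6]
    print(n,len(q),'centroid',c,'N',N,'tilt',np.degrees(np.arccos(N[2])),'az',np.degrees(np.arctan2(-N[1],-N[0])))
    yaw=np.radians(-9.4); z=np.array([-np.sin(.6109)*np.cos(yaw),-np.sin(.6109)*np.sin(yaw),np.cos(.6109)])
    k=max(cv2.findContours(cv2.morphologyEx(w.astype(np.uint8)*255,cv2.MORPH_CLOSE,np.ones((7,7))),0,2)[0],key=cv2.contourArea)
    e=cv2.fitEllipse(cv2.convexHull(k)); print(' ellipse',e)
    C=ray(d,*e[0],85+3*z[2]); C0=C-3*z; print(' plate origin',C0)
    v=np.array([595.2,134.5])-C0[:2]; print(' dir to sieve',np.degrees(np.arctan2(v[1],v[0])),'dist',np.hypot(*v))
    # vertical-plane check via pod outline
    x=np.array([np.cos(.6109)*np.cos(yaw),np.cos(.6109)*np.sin(yaw),np.sin(.6109)]);R=np.c_[x,np.cross(z,x),z]
    q,a,num=mark(d,C0,R); print(' mark',len(q),'median num',np.median(num)); 
    rr=np.hypot(q[:,0],q[:,1]); i=np.argsort(-rr)[:8]; print(rr[i].round(),q[i,2].round(),num[i].round(2))
E
```

```text
top 633 centroid [461.66130961 159.71270805 104.41882329] N [-0.56680121  0.08649903  0.81930111] tilt 34.98510681694723 az -8.676911443687834
 ellipse ((249.25765991210938, 245.38833618164062), (40.71584701538086, 49.134185791015625), 107.29288482666016)
 plate origin [441.51656599 159.35429112  85.        ]
 dir to sieve -9.18656015249023 dist 155.6802289173235
 mark 18 median num 4.038547543200643
[22. 22. 22. 21. 21. 21. 21. 20.] [10. 13. 10. 21. 23. 11. 16. 26.] [3.91 3.74 4.12 3.89 4.16 3.85 4.   3.99]
scene 260 centroid [463.46290292 158.72140137 109.3668309 ] N [-0.52630946  0.08103344  0.84642303] tilt 32.1752766369639 az -8.752836168408953
 ellipse ((398.5442199707031, 237.21249389648438), (12.244183540344238, 49.468116760253906), 91.1811294555664)
 plate origin [449.30519375 169.95178926  85.        ]
 dir to sieve -13.65790758921878 dist 150.14034717987417
 mark 12 median num 5.268822137211352
[22. 16. 15. 15. 13. 13. 12. 11.] [20. 17. 28. 35. 21. 29. 21. 23.] [5.02 5.2  5.26 5.31 5.58 5.28 5.21 5.64]
```

```bash
sed -i 's/(P\[...,0\]>440)/(P[...,0]>380)/' plate.py
cat > an.py <<'E'
from plate import *
import pickle
for n in('top','scene'):
    d=pickle.load(open(n+'1.pkl','rb')); P,hsv,ok,w=plate(d)
    w=w&(hsv[...,2]>110) if 0 else w
    w=cv2.morphologyEx(w.astype(np.uint8),cv2.MORPH_OPEN,np.ones((2,2)))
    m=cv2.morphologyEx(w*255,cv2.MORPH_CLOSE,np.ones((9,9)))
    k=max(cv2.findContours(m,0,2)[0],key=cv2.contourArea); sel=np.zeros_like(m); cv2.drawContours(sel,[k],-1,1,-1)
    q=P[(w>0)&(sel>0)]
    for _ in range(6):
        c=q.mean(0); N=np.linalg.svd(q-c)[2][2]; N*=np.sign(N[2]); r=(q-c)@N; q=q[abs(r)<5]
    print(n,len(q),'N',N,'tilt',np.degrees(np.arccos(N[2])),'az',np.degrees(np.arctan2(-N[1],-N[0])),cv2.boundingRect(k))
    yaw=np.radians(-9.0); z=np.array([-np.sin(.6109)*np.cos(yaw),-np.sin(.6109)*np.sin(yaw),np.cos(.6109)])
    x=np.array([np.cos(.6109)*np.cos(yaw),np.cos(.6109)*np.sin(yaw),np.sin(.6109)]);R=np.c_[x,np.cross(z,x),z]
    e=cv2.fitEllipse(cv2.convexHull(k)); C0=ray(d,*e[0],85+3*z[2])-3*z
    # circle fit in plate coordinates of the outline cast on plate plane
    f,cx,cy=K(d);M=np.linalg.inv(d['world_to_cam']);O=M[:3,3];h=cv2.convexHull(k)[:,0].astype(float)
    D=np.c_[(h[:,0]-cx)/f,(h[:,1]-cy)/f,np.ones(len(h))]@M[:3,:3].T
    p0=C0+3*z; t=((p0-O)@z)/(D@z); X=(O+D*t[:,None]-C0)@R
    s=np.linalg.lstsq(np.c_[2*X[:,:2],np.ones(len(X))],(X[:,:2]**2).sum(1),rcond=None)[0]
    print(' ellipse',e,'origin',C0,'circle off',s[:2],'r',np.sqrt(s[2]+s[0]**2+s[1]**2), 'plane z check', np.median((q-C0)@z))
    v=np.array([595.2,134.5])-C0[:2]; print(' dir',np.degrees(np.arctan2(v[1],v[0])),np.hypot(*v))
    C=C0+R[:,:2]@s[:2]; C=C0
    qm,a,num=mark(d,C,R); rr=np.hypot(qm[:,0],qm[:,1]); i=np.argsort(-rr)[:8]; print(' mark',len(qm),rr[i].round(),qm[i,2].round(),num[i].round(2))
E
python3 an.py
```

```text
top 89 N [-0.73036933  0.16176382  0.66362121] tilt 48.42336467499376 az -12.488397940701754 (227, 226, 48, 42)
 ellipse ((250.51998901367188, 247.02859497070312), (40.847694396972656, 49.14509201049805), 112.6406021118164) origin [437.67699368 156.29827211  85.        ] circle off [-1.55563772  0.03436238] r 57.456778740883585 plane z check 2.559162502378043
 dir -7.878640454272513 159.02409310463807
 mark 41 [27. 27. 26. 25. 25. 25. 25. 25.] [ 8. 11.  8. 19. 21.  9. 15. 24.] [3.81 3.66 3.98 3.78 4.   3.74 3.86 3.86]
scene 408 N [-0.54317325  0.08648968  0.83515409] tilt 33.36811322649838 az -9.0472764807939 (371, 228, 47, 16)
 ellipse ((394.1701354980469, 234.90760803222656), (17.69663429260254, 46.90892791748047), 92.7150650024414) origin [440.68882953 160.83828969  85.        ] circle off [-1.70955759 -0.02157272] r 60.89581925479852 plane z check 7.219101126724709
 dir -9.673772844862441 156.73993525545674
 mark 25 [30. 23. 23. 23. 22. 21. 21. 21.] [16. 13. 47. 24. 31. 44. 33. 41.] [4.34 4.28 4.42 4.28 4.29 4.07 4.26 4.27]
```

Plate origin is about (439.7, 158.9, 85), with a shaker yaw of about -8.9°. It lies about 157 mm from the sieve axis, which agrees with the pod geometry. The cover is at (413.3, -236.3), the sieve axis at (595.2, 134.5), and the line is at 4. Moving now.

send_rows([
  [85,[0.288,0.7345,0],[0,0,0.9]],
  [85,[0.288,0.7345,0],[0,0,0.9]],
  [85,[0.288,0.7345,0],[0,0,0.9]],
  [85,[0.288,0.7345,0],[0,0,0.9]],
  [85,[0.288,0.7345,0],[0,0,0.9]],
  [85,[0.288,0.7345,0],[0,0,0.9]],
  [85,[0.288,0.7345,0],[0,0,0.9]],
  [85,[0.288,0.7345,0],[0,0,0.9]],
])

```text
clock: 1.1
eef_pos: [413.5, -234.9, 249.9]
tool_rot: [-3.141, -0.0, 1.068]
force: [0.6, -0.0, 0.3]
width: 85.1
gripper_force: 0.0
```

send_rows([
  [60,[0,0,-0.8],[0,0,0]],
  [60,[0,0,-0.8],[0,0,0]],
  [60,[0,0,-0.8],[0,0,0]],
  [60,[0,0,-0.6],[0,0,0]],
  [60,[0,0,0],[0,0,0]],
  [60,[0,0,0],[0,0,0]],
])

```text
clock: 1.85
eef_pos: [413.8, -236.6, 70.9]
tool_rot: [3.141, -0.0, 1.065]
force: [-0.5, -0.6, 0.7]
width: 59.7
gripper_force: 0.0
```

send_rows([
  [60,[0,0,-0.3],[0,0,0]],
  [60,[0,0,-0.3],[0,0,0]],
  [60,[0,0,0],[0,0,0]],
  [15,[0,0,0],[0,0,0]],
  [15,[0,0,0],[0,0,0]],
  [15,[0,0,0],[0,0,0]],
  [15,[0,0,0],[0,0,0]],
  [15,[0,0,0],[0,0,0]],
])

```text
clock: 2.85
eef_pos: [414.0, -236.9, 35.4]
tool_rot: [3.139, -0.0, 1.065]
force: [-0.5, 0.6, 8.2]
width: 24.3
gripper_force: 58.4
```

send_rows([
  [15,[0,0,0.1],[0,0,0]],
  [15,[0,0,0.3],[0,0,0]],
  [15,[0,0,0.6],[0,0,0]],
  [15,[0,0,0.8],[0,0,0]],
  [15,[0,0,0.8],[0,0,0]],
  [15,[0,0,0.6],[0,0,0]],
  [15,[0,0,0],[0,0,0]],
  [15,[0,0,0],[0,0,0]],
])

```text
clock: 3.85
eef_pos: [412.3, -236.1, 225.5]
tool_rot: [-3.14, 0.0, 1.065]
force: [-0.4, -0.7, -2.8]
width: 24.0
gripper_force: 59.2
```

Run:
```python
from h import *
s=sensors.read_state(); e=s['eef_pos']; print(e,s['force'],s['width'])
ims=[]
for n in('top','scene'):
    d=get_image(n); P=pts(d); hsv=cv2.cvtColor(d['img'],cv2.COLOR_RGB2HSV)
    u,v=map(int,proj(d,e-[0,0,22])); u0=max(0,min(u-60,520)); v0=max(0,min(v-60,360))
    ims.append(cv2.resize(d['img'][v0:v0+120,u0:u0+120,::-1],(400,400)))
    # cover flange points: bright low saturation around expected height
    r=np.hypot(P[...,0]-e[0],P[...,1]-e[1])
    m=(r<70)&(abs(P[...,2]-(e[2]-22))<10)&(hsv[...,2]>80)&(hsv[...,1]<90)
    q=P[m]; A=np.c_[q[:,:2]-e[:2],np.ones(len(q))]; s2=np.linalg.lstsq(A,q[:,2],rcond=None)[0]
    (c,rad)=cv2.minEnclosingCircle((q[:,:2]).astype(np.float32)); print(n,len(q),'slope',s2,'dz',s2[2]-e[2],'circle',c,rad)
cv2.imwrite('pics/held.png',np.clip(np.hstack(ims)*1.5,0,255).astype(np.uint8))
```

```text
[ 412.33514619 -236.11426281  225.45778471] [-0.37058204 -0.65424489 -2.80210888] 24.019940466394267
top 878 slope [-5.51516489e-03 -5.82124925e-04  2.02265596e+02] dz -23.192189167833504 circle (411.97369384765625, -235.55880737304688) 52.707359313964844
scene 888 slope [-5.12154231e-03  1.40680256e-03  2.03412940e+02] dz -22.044844992539055 circle (411.50311279296875, -234.4086151123047) 53.63549041748047
```

View pics/held.png

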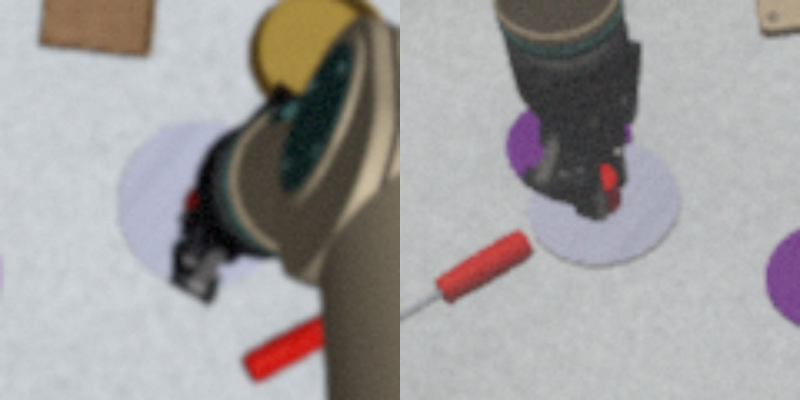

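The picture shows the cover hanging level in the gripper. It is gripped at the knob and centred to within about 1 mm. Next I carry it over to the sieve.

send_rows([
  [15,[0.2,0.4,0],[0,0,0.7]],
  [15,[0.35,0.71,0],[0,0,0.7]],
  [15,[0.45,0.91,0],[0,0,0.7]],
  [15,[0.45,0.91,0],[0,0,0.7]],
  [15,[0.45,0.91,0],[0,0,0.7]],
  [15,[0.45,0.91,0],[0,0,0.7]],
  [15,[0.45,0.91,0],[0,0,0.7]],
  [15,[0.25,0.5,0],[0,0,0.7]],
])

```text
clock: 4.95
eef_pos: [596.1, 137.5, 224.1]
tool_rot: [-3.139, -0.002, 1.56]
force: [-0.0, -0.7, -1.4]
width: 23.9
gripper_force: 59.2
```

send_rows([
  [15,[0,0,-0.3],[0,0,0]],
  [15,[0,0,-0.3],[0,0,0]],
  [15,[0,0,0],[0,0,0]],
  [15,[0,0,0],[0,0,0]],
])

```text
clock: 5.45
eef_pos: [596.3, 132.6, 189.9]
tool_rot: [-3.141, 0.0, 1.553]
force: [1.2, -0.7, -2.1]
width: 24.4
gripper_force: 59.2
```

```bash
cat > fl.py <<'E'
from h import *
s=sensors.read_state(); e=s['eef_pos']; print(e,s['tool_rot'],s['force'],s['width'])
for n in('top','scene'):
    d=get_image(n); save(d,n+'_fl.png'); P=pts(d); hsv=cv2.cvtColor(d['img'],cv2.COLOR_RGB2HSV)
    r=np.hypot(P[...,0]-e[0],P[...,1]-e[1])
    m=(r<70)&(abs(P[...,2]-(e[2]-22))<10)&(hsv[...,2]>80)&(hsv[...,1]<90)
    q=P[m]; A=np.c_[q[:,:2]-e[:2],np.ones(len(q))]; s2=np.linalg.lstsq(A,q[:,2],rcond=None)[0]
    (c,rad)=cv2.minEnclosingCircle((q[:,:2]).astype(np.float32)); print(n,len(q),'slope',s2,'dz',s2[2]-e[2],'circle',c,rad)
E
python3 fl.py
```

```text
[596.29815018 132.59286096 189.90797694] [-3.14132584e+00  1.36967856e-04  1.55281896e+00] [ 1.22749164 -0.72212996 -2.05157547] 24.352909669520574
top 0 slope [0. 0. 0.] dz -189.90797693797887 circle (0.0, 0.0) 0.0
scene 1027 slope [-5.19567823e-04 -4.17295272e-04  1.68746717e+02] dz -21.161259879644035 circle (594.8065185546875, 132.28944396972656) 53.630184173583984
```

send_rows([
  [15,[0,0.03,0],[0,0,0]],
  [15,[0,0,-0.1],[0,0,0]],
  [15,[0,0,-0.1],[0,0,0]],
  [15,[0,0,-0.1],[0,0,0]],
  [15,[0,0,-0.05],[0,0,0]],
  [15,[0,0,0],[0,0,0]],
])

```text
clock: 6.3
eef_pos: [596.0, 134.9, 168.6]
tool_rot: [-3.141, 0.0, 1.554]
force: [-1.1, -0.8, -1.5]
width: 23.6
gripper_force: 59.2
```

send_rows([
  [15,[0,0,-0.04],[0,0,0]],
  [15,[0,0,-0.03],[0,0,0]],
  [15,[0,0,0],[0,0,0]],
])

```text
clock: 6.68
eef_pos: [596.2, 134.9, 164.7]
tool_rot: [-3.141, 0.0, 1.554]
force: [0.0, 0.2, -2.4]
width: 24.1
gripper_force: 59.2
```

```bash
python3 fl.py
```

```text
[596.18079001 134.94065392 164.72382672] [-3.14144796e+00  6.23108524e-05  1.55376221e+00] [ 5.35787095e-04  1.92192650e-01 -2.36202780e+00] 24.085818576036846
top 0 slope [0. 0. 0.] dz -164.72382672319327 circle (0.0, 0.0) 0.0
scene 1000 slope [-2.11236639e-03  4.66445761e-04  1.43054948e+02] dz -21.668878591195636 circle (593.9273071289062, 135.02789306640625) 54.01313781738281
```

send_rows([
  [15,[0,0,-0.02],[0,0,0]],
  [15,[0,0,-0.02],[0,0,0]],
  [15,[0,0,0],[0,0,0]],
])

```text
clock: 7.15
eef_pos: [596.3, 135.0, 162.5]
tool_rot: [3.141, -0.0, 1.554]
force: [-0.3, -0.5, -0.6]
width: 23.9
gripper_force: 59.1
```

send_rows([
  [15,[0,0,-0.02],[0,0,0]],
  [15,[0,0,0],[0,0,0]],
])

```text
clock: 7.4
eef_pos: [596.3, 135.0, 162.5]
tool_rot: [3.141, 0.0, 1.554]
force: [-2.5, -0.1, 8.1]
width: 24.2
gripper_force: 60.0
```

Contact came at TCP z = 162.5. The grasp had the TCP 35.4 mm above the cover's origin, so the origin is at 127.1, as it should be when seated. Releasing.

send_rows([
  [30,[0,0,0.01],[0,0,0]],
  [50,[0,0,0],[0,0,0]],
  [60,[0,0,0],[0,0,0]],
  [60,[0,0,0],[0,0,0]],
  [60,[0,0,0.3],[0,0,0]],
  [60,[0,0,0.8],[0,0,0]],
  [60,[0,0,0.5],[0,0,0]],
  [60,[-0.8,0,0.2],[0,0,0]],
])

```text
clock: 8.4
eef_pos: [551.6, 135.5, 273.0]
tool_rot: [3.134, -0.003, 1.552]
force: [-2.3, -1.1, 0.9]
width: 59.7
gripper_force: 0.0
```

send_rows([
  [85,[-0.9,0.1,0],[0,0,0]],
  [85,[-0.9,0.1,0],[0,0,0]],
  [85,[0,0,0],[0,0,0]],
])

```text
clock: 8.78
eef_pos: [436.3, 147.3, 271.1]
tool_rot: [-3.141, 0.001, 1.558]
force: [1.2, -0.3, -0.4]
width: 85.4
gripper_force: 0.0
```

Run:
```python
from h import *
e=np.array([595.3,134.6,139.])
s=sensors.read_state(); print(s['eef_pos'],s['tool_rot'],s['qpos'].round(2))
for n in('top','scene'):
    d=get_image(n); save(d,n+'_pl.png'); P=pts(d); hsv=cv2.cvtColor(d['img'],cv2.COLOR_RGB2HSV)
    r=np.hypot(P[...,0]-e[0],P[...,1]-e[1])
    m=(r<65)&(abs(P[...,2]-139)<10)&(hsv[...,1]<90)
    q=P[m]; A=np.c_[q[:,:2]-e[:2],np.ones(len(q))]; s2=np.linalg.lstsq(A,q[:,2],rcond=None)[0]
    (c,rad)=cv2.minEnclosingCircle((q[:,:2]).astype(np.float32)); print(n,len(q),'slope',s2,'circle',c,rad)
```

```text
[436.33534728 147.32251156 271.07183804] [-3.14054506e+00  1.23911313e-03  1.55765520e+00] [-0.1   0.35 -0.38  1.99  0.17  0.83 -0.59]
top 1538 slope [6.88492978e-04 1.12946939e-03 1.38976647e+02] circle (596.258544921875, 134.67672729492188) 52.937461853027344
scene 1355 slope [-5.45108697e-03  7.18322611e-03  1.40641451e+02] circle (593.7091674804688, 136.51565551757812) 54.761383056640625
```

View pics/scene_pl.png

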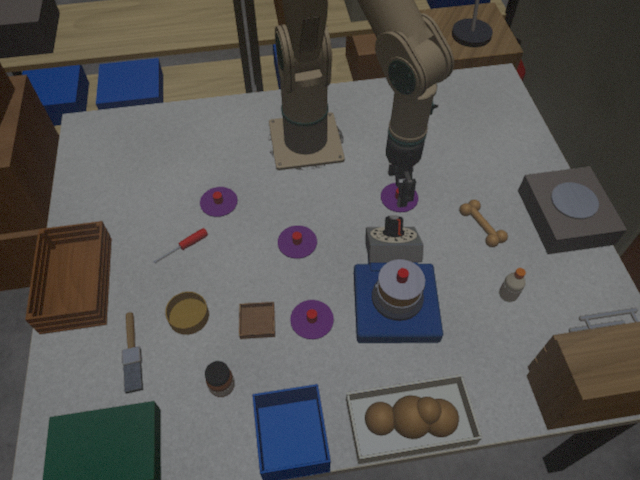

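The scene picture shows the cover seated on the sieve at (402,285), level and with its flange at 139 mm. The spare things have not moved. Next is the sleeve approach.

```bash
cat > tgt.py <<'E'
from h import *
import sys
from scipy.spatial.transform import Rotation as Ro
yaw=np.radians(-8.9);t=np.radians(35)
Z=np.array([-np.sin(t)*np.cos(yaw),-np.sin(t)*np.sin(yaw),np.cos(t)]);X=np.array([np.cos(t)*np.cos(yaw),np.cos(t)*np.sin(yaw),np.sin(t)]);Y=np.cross(Z,X)
R=np.c_[X,Y,Z]; C=np.array([439.7,158.9,85])
def tgt(h,a):
    a=np.radians(a); y=np.cos(a)*X+np.sin(a)*Y; return C+h*Z,Ro.from_matrix(np.c_[np.cross(y,-Z),y,-Z])
def delta(h,a):
    s=sensors.read_state(); p,r=tgt(h,a); r0=Ro.from_euler('xyz',s['tool_rot']); rv=np.degrees((r*r0.inv()).as_rotvec())
    print('eef',s['eef_pos'].round(1),'axis coords',((s['eef_pos']-C)@R).round(1),'F',s['force'].round(1),'q',s['qpos'].round(2))
    print('target',p.round(1),'shift/60',((p-s['eef_pos'])/60).round(3),'turn/5deg',(rv/5).round(2))
if __name__=='__main__': delta(float(sys.argv[1]),float(sys.argv[2])); print('Z',Z.round(4))
E
python3 tgt.py 110 30; python3 tgt.py 110 20
```

```text
eef [441.1 147.3 271.2] axis coords [109.4 -11.2 150.7] F [ 1.1 -0.6  0.1] q [-0.1   0.35 -0.37  1.98  0.17  0.83 -0.59]
target [377.4 168.7 175.1] shift/60 [-1.063  0.356 -1.602] turn/5deg [-2.41 -6.59  4.26]
Z [-0.5667  0.0887  0.8192]
eef [441.1 147.3 271.2] axis coords [109.4 -11.2 150.7] F [ 1.1 -0.6  0.1] q [-0.1   0.35 -0.37  1.98  0.17  0.83 -0.59]
target [377.4 168.7 175.1] shift/60 [-1.063  0.356 -1.602] turn/5deg [-1.82 -6.74  2.33]
Z [-0.5667  0.0887  0.8192]
```

send_rows([
  [75,[-0.2,0.044,0],[-0.3,-0.82,0.53]],
  [75,[-0.2,0.044,-0.1],[-0.3,-0.82,0.53]],
  [75,[-0.2,0.044,-0.2],[-0.3,-0.82,0.53]],
  [75,[-0.2,0.044,-0.2],[-0.3,-0.82,0.53]],
  [75,[-0.13,0.044,-0.2],[-0.3,-0.82,0.53]],
  [75,[-0.13,0.044,-0.3],[-0.3,-0.82,0.53]],
  [75,[0,0.044,-0.3],[-0.3,-0.82,0.53]],
  [75,[0,0.044,-0.3],[-0.3,-0.82,0.53]],
])

```text
clock: 9.88
eef_pos: [371.2, 149.4, 185.6]
tool_rot: [2.805, 0.323, 1.828]
force: [0.1, 0.3, -1.4]
width: 74.7
gripper_force: 0.0
```

send_rows([
  [75,[0,0,0],[0,0,0]],
  [75,[0,0,0],[0,0,0]],
])

```text
clock: 10.12
eef_pos: [370.8, 146.9, 185.1]
tool_rot: [2.808, 0.324, 1.825]
force: [-0.0, 0.3, 0.2]
width: 75.2
gripper_force: 0.0
```

```bash
python3 tgt.py 70 30
```

```text
eef [370.8 146.9 185.1] axis coords [  3.2 -22.5 120. ] F [-0.   0.3  0.2] q [-0.27  0.49 -0.76  2.45  1.33  0.82 -1.84]
target [400.  165.1 142.3] shift/60 [ 0.487  0.304 -0.713] turn/5deg [ 0.98 -2.13  1.1 ]
Z [-0.5667  0.0887  0.8192]
```

```bash
python3 tgt.py 75 55
```

```text
eef [370.8 146.9 185.1] axis coords [  3.2 -22.5 120. ] F [-0.   0.3  0.2] q [-0.27  0.49 -0.76  2.45  1.33  0.82 -1.84]
target [397.2 165.6 146.4] shift/60 [ 0.44   0.311 -0.645] turn/5deg [-1.46 -1.34  5.41]
Z [-0.5667  0.0887  0.8192]
```

send_rows([
  [75,[0.1,0.3,0],[-0.24,-0.22,0.9]],
  [75,[0.2,0,-0.2],[-0.24,-0.22,0.9]],
  [75,[0.14,0,-0.2],[-0.24,-0.22,0.9]],
  [75,[0,0,-0.2],[-0.24,-0.22,0.9]],
  [75,[0,0,-0.04],[-0.24,-0.22,0.9]],
  [75,[0,0,0],[-0.24,-0.22,0.9]],
  [75,[0,0,0],[0,0,0]],
])

```text
clock: 11.0
eef_pos: [417.9, 188.0, 157.6]
tool_rot: [2.81, 0.495, 2.271]
force: [-0.4, -0.6, -0.2]
width: 75.1
gripper_force: 0.0
```

```bash
python3 tgt.py 75 55
```

```text
eef [417.9 188.  157.6] axis coords [20.3 25.4 74.4] F [-0.4 -0.6 -0.2] q [-0.09  0.87 -1.24  2.47  1.6   1.37 -1.69]
target [397.2 165.6 146.4] shift/60 [-0.345 -0.374 -0.186] turn/5deg [ 0.38 -0.35  0.37]
Z [-0.5667  0.0887  0.8192]
```

The joints show the arm near its elbow limit, in an awkward branch (q3 at -1.24). I will fit a small kinematic model to the recorded poses so I can plan a Cartesian path into a good posture.

```bash
cat > fk.py <<'E'
import numpy as np, itertools
from scipy.spatial.transform import Rotation as Ro
from scipy.optimize import least_squares
AX='zyzyzyz'
def chain(q,s,o):
    R=Ro.identity(); out=[R]
    for i in range(7): R=R*Ro.from_euler(AX[i],s[i]*q[i]+(o[0] if i==0 else o[1] if i==6 else 0)); out.append(R)
    return out
E
python3 - <<'E'
from fk import *
from cell import sensors
s=sensors.read_state()
D=[([1.06821308,0.62925333,0.0384613,1.51828244,-0.02703492,0.99630516,-0.02000207],[274.77,-588.48,249.18],[-3.13986,0,.43675]),
([-.1,.35,-.37,1.98,.17,.83,-.59],[441.1,147.3,271.2],[-3.1405,.0012,1.5577]),
([-.27,.49,-.76,2.45,1.33,.82,-1.84],[370.8,146.9,185.1],[2.808,.324,1.825]),
(list(s['qpos']),list(s['eef_pos']),list(s['tool_rot']))]
best=[]
for sg in itertools.product([1,-1],repeat=4):
    sv=[sg[0],1,sg[1],1,sg[2],1,sg[3]]
    f=lambda o: np.concatenate([(chain(q,sv,o)[7].inv()*Ro.from_euler('xyz',r)).as_rotvec() for q,p,r in D])
    for o7 in(0,1.57,3.14,-1.57):
      for o1 in (0,3.14):
        r=least_squares(f,[o1,o7]); best.append((r.cost,sv,r.x))
best.sort(key=lambda b:b[0])
for b in best[:4]: print(b)
c,sv,o=best[0]
A=[];B=[]
for q,p,r in D:
    Rs=[x.as_matrix() for x in chain(q,sv,o)]
    # t0 z ; upper arm x,y,z (frame after q3) ; forearm xyz (after q5) ; tool z
    A.append(np.c_[[0,0,1],Rs[1][:,1],Rs[3],Rs[5],Rs[7][:,2]]);B.append(p)
A=np.vstack(A);B=np.hstack(B)
x=np.linalg.solve(A.T@A+1e-3*np.eye(9),A.T@B); print(x.round(1),(A@x-B).round(1)); print(np.round(s['qpos'],3))
E
```

```text
(np.float64(0.00016741463260604308), [-1, 1, -1, 1, -1, 1, -1], array([0.00196793, 1.57034243]))
(np.float64(0.00016741463260604373), [-1, 1, -1, 1, -1, 1, -1], array([ 1.96792795e-03, -4.71284288e+00]))
(np.float64(0.0001674146326060449), [-1, 1, -1, 1, -1, 1, -1], array([0.00196793, 1.57034243]))
(np.float64(0.000167414632606048), [-1, 1, -1, 1, -1, 1, -1], array([0.00196793, 1.57034243]))
[ 3.272e+02 -1.350e+01  3.500e+00 -1.560e+01  5.599e+02  2.000e-01
  1.000e+00  3.771e+02  3.251e+02] [ 0.7  1.4 -1.8  1.  -1.5  2.1  0.1  1.   0.4 -0.8 -0.7 -1. ]
[-0.091  0.87  -1.238  2.466  1.6    1.372 -1.687]
```

```bash
cat >> fk.py <<'E'
SV=[-1,1,-1,1,-1,1,-1]; O=[0.002,1.5703]
LO=np.array([-3.06,-.37,-1.25,.18,-1.1,.23,-2.94]);HI=np.array([3.06,2.12,1.32,2.47,4.24,1.98,2.94])
def fk(q):
    R=chain(q,SV,O); 
    p=np.array([0,0,327.2])+R[1].apply([0,-13.5,0])+R[3].apply([3.5,-15.6,559.9])+R[5].apply([.2,1,377.1])+R[7].apply([0,0,325.1])
    return p,R[7]
def ik(p,r,q0,w=1e-3,qn=None,m=0.05):
    qn=q0 if qn is None else qn
    f=lambda q:np.r_[(fk(q)[0]-p)/100,(fk(q)[1]*r.inv()).as_rotvec(),w*(q-qn)]
    s=least_squares(f,np.clip(q0,LO+m+1e-3,HI-m-1e-3),bounds=(LO+m,HI-m)); e=f(s.x); return s.x,np.hypot(np.linalg.norm(e[:3]),np.linalg.norm(e[3:6]))
E
python3 - <<'E'
from fk import *
from tgt import *
rng=np.random.default_rng(0)
for h in (33,70):
  for a in range(-90,271,30):
    p,r=tgt(h,a); S=[]
    for k in range(25):
        q,e=ik(p,r,rng.uniform(LO,HI),1e-4)
        if e<5e-3: S.append(q)
    S=np.array(S)
    if len(S):
        m=np.minimum(S-LO,HI-S)[:, :].min(1); i=m.argmax()
        print(h,a,len(S),'q5',S[:,4].min().round(1),S[:,4].max().round(1),'best margin',m[i].round(2),S[i].round(2))
    else: print(h,a,'none')
E
```

```text
33 -90 none
33 -60 none
33 -30 none
33 0 none
33 30 none
33 60 none
33 90 none
33 120 none
33 150 none
33 180 none
33 210 none
33 240 none
33 270 none
70 -90 none
70 -60 none
70 -30 none
70 0 none
70 30 none
70 60 none
70 90 none
70 120 none
70 150 none
70 180 none
70 210 none
70 240 none
70 270 none
```

Run:
```python
from fk import *
from tgt import *
s=sensors.read_state(); p,r=fk(s['qpos']); print(p,s['eef_pos'],r.as_euler('xyz'),s['tool_rot'])
rng=np.random.default_rng(0)
for h in (33,70):
  for a in range(-90,271,45):
    p,r=tgt(h,a); S=[]
    for k in range(25):
        q,e=ik(p,r,rng.uniform(LO,HI),1e-4,m=0.0); S.append((e,q))
    S.sort(key=lambda t:t[0]); g=[x for x in S if x[0]<.03]; print(h,a,len(g),S[0][0].round(4),S[0][1].round(2))
```

```text
[417.06824624 187.34818352 156.61763231] [417.89000536 187.99646374 157.60303513] [2.81018797 0.49469836 2.27321873] [2.80993486 0.49453681 2.27068553]
33 -90 0 0.1163 [-0.03  1.01 -1.25  2.47  1.65  1.45  2.08]
33 -45 0 0.1163 [-0.03  1.01 -1.25  2.47  1.65  1.45  2.86]
33 0 0 0.1163 [-0.03  1.01 -1.25  2.47  1.65  1.45 -2.63]
33 45 0 0.1163 [-0.03  1.01 -1.25  2.47  1.65  1.45 -1.85]
33 90 0 0.1163 [-0.03  1.01 -1.25  2.47  1.65  1.45 -1.06]
33 135 0 0.1163 [-0.03  1.01 -1.25  2.47  1.65  1.45 -0.28]
33 180 0 0.1163 [-0.03  1.01 -1.25  2.47  1.65  1.45  0.51]
33 225 0 0.1163 [-0.03  1.01 -1.25  2.47  1.65  1.45  1.29]
33 270 0 0.1163 [-0.03  1.01 -1.25  2.47  1.65  1.45  2.08]
70 -90 0 0.1351 [-0.07  0.89 -1.25  2.47  1.54  1.36  2.09]
70 -45 0 0.1351 [-0.07  0.89 -1.25  2.47  1.54  1.36  2.88]
70 0 0 0.1351 [-0.07  0.89 -1.25  2.47  1.54  1.36 -2.62]
70 45 0 0.1351 [-0.07  0.89 -1.25  2.47  1.54  1.36 -1.83]
70 90 0 0.1351 [-0.07  0.89 -1.25  2.47  1.54  1.36 -1.05]
70 135 0 0.1351 [-0.07  0.89 -1.25  2.47  1.54  1.36 -0.26]
70 180 0 0.1351 [-0.07  0.89 -1.25  2.47  1.54  1.36  0.52]
70 225 0 0.1351 [-0.07  0.89 -1.25  2.47  1.54  1.36  1.31]
70 270 0 0.1351 [-0.07  0.89 -1.25  2.47  1.54  1.36  2.09]
```

```bash
cat > log.py <<'E'
from cell import sensors
import json
s=sensors.read_state(); open('log.jsonl','a').write(json.dumps([list(s['qpos']),list(s['eef_pos']),list(s['tool_rot'])])+'\n')
print(s['clock'],s['qpos'].round(2),s['eef_pos'].round(1),s['tool_rot'].round(3))
E
python3 log.py
```

```text
11.0 [-0.09  0.87 -1.24  2.47  1.6   1.37 -1.69] [417.9 188.  157.6] [2.81  0.495 2.271]
```

send_rows([
  [75,[0,0,0.8],[0,0,0]],
  [75,[0.3,0,0.8],[0,0,0]],
  [75,[0.8,0,0],[0,0,0]],
  [75,[0,0,0],[0,0,0]],
  [75,[0,0,0],[0,0,0]],
])

```text
clock: 11.62
eef_pos: [482.6, 188.2, 253.3]
tool_rot: [2.81, 0.491, 2.271]
force: [-0.2, 0.3, -0.2]
width: 74.8
gripper_force: 0.0
```

```bash
python3 log.py
```

```text
11.625 [ 0.09  0.6  -1.2   2.25  1.43  1.11 -1.23] [482.6 188.2 253.3] [2.81  0.491 2.271]
```

send_rows([
  [75,[0,0,0.2],[0.3,0.9,-0.5]],
  [75,[0,0,0],[0.3,0.9,-0.5]],
  [75,[0,0,0],[0.3,0.9,-0.5]],
  [75,[0,0,0],[0.3,0.9,-0.5]],
  [75,[0,0,0],[0,0,0]],
  [75,[0,0,0],[0,0,0]],
])

```text
clock: 12.38
eef_pos: [481.9, 189.2, 264.8]
tool_rot: [3.008, 0.217, 2.168]
force: [0.8, 0.2, 0.4]
width: 75.0
gripper_force: 0.0
```

```bash
python3 log.py
```

```text
12.375 [ 0.22  0.61 -1.2   1.99  0.96  1.07 -0.84] [481.9 189.2 264.8] [3.008 0.217 2.168]
```

send_rows([
  [75,[0,0.7,0.2],[0.3,0.9,-0.5]],
  [75,[0,0.7,0],[0.3,0.9,-0.5]],
  [75,[0,0,0],[0.3,0.9,-0.5]],
  [75,[0,0,0],[0.3,0.9,-0.5]],
  [75,[0,0,0],[0,0,0]],
  [75,[0,0,0],[0,0,0]],
])

```text
clock: 13.12
eef_pos: [481.9, 273.3, 277.3]
tool_rot: [-3.055, -0.029, 2.013]
force: [-0.7, 0.1, -0.0]
width: 75.2
gripper_force: 0.0
```

```bash
python3 log.py
cat > fit.py <<'E'
from fk import *
import json
D=[json.loads(l) for l in open('log.jsonl')]
D.append(([1.06821308,0.62925333,0.0384613,1.51828244,-0.02703492,0.99630516,-0.02000207],[274.77,-588.48,249.18],[-3.13986,0,.43675]))
f=lambda o: np.concatenate([(chain(q,SV,o)[7].inv()*Ro.from_euler('xyz',r)).as_rotvec() for q,p,r in D])
r=least_squares(f,O); print(r.x,r.cost)
A=[];B=[]
for q,p,_ in D:
    Rs=[x.as_matrix() for x in chain(q,SV,r.x)]
    A.append(np.c_[[0,0,1],Rs[1][:,1],Rs[2][:,0],Rs[3],Rs[5],Rs[6][:,0],Rs[7][:,2]]);B.append(p)
A=np.vstack(A);B=np.hstack(B); x=np.linalg.solve(A.T@A+1e-4*np.eye(A.shape[1]),A.T@B); print(x.round(1),(A@x-B).round(1))
E
python3 fit.py
```

```text
13.125 [ 0.12  0.76 -1.19  1.66  0.66  1.28 -0.76] [481.9 273.3 277.3] [-3.055 -0.029  2.013]
[1.63095322e-07 1.57079617e+00] 5.334560500984519e-12
[335.8 -11.2   2.5   5.2 -18.8 555.8  -2.    1.9 378.1   1.9 327.4] [ 0.   0.4  0.1 -0.1 -0.3 -0.2  0.  -0.1  0.1 -0.2 -0.1 -0.2  0.1 -0.1
  0.2]
```

```bash
cat >> fit.py <<'E'
for cols in ([0,1,5,8,10],[0,1,3,5,6,8,10],[0,1,2,5,8,9,10]):
    a=A[:,cols]; y=np.linalg.lstsq(a,B,rcond=None)[0]; print(cols,y.round(1),np.abs(a@y-B).max().round(2))
E
python3 fit.py | tail -3
cat > ikscan.py <<'E'
from fk import *
from tgt import *
import fk as F, json
exec(open('fit.py').read().split('for cols')[0])
def fk2(q):
    R=[t.as_matrix() for t in chain(q,SV,[0,np.pi/2])]
    return np.c_[[0,0,1],R[1][:,1],R[2][:,0],R[3],R[5],R[6][:,0],R[7][:,2]]@x,Ro.from_matrix(R[7])
F.fk=fk2
if __name__=='__main__':
  rng=np.random.default_rng(1)
  for h in (33,40):
    for a in (0,):
      p,r=tgt(h,a); S=[]
      for k in range(40):
        q,e=F.ik(p,r,rng.uniform(LO,HI),1e-4,m=0.01); S.append((e,q))
      S.sort(key=lambda t:t[0])
      for lo in(-2,0):
        for e,q in [t for t in S if lo*.7<=t[1][2]<lo*.7+1.4][:2]:
          pp,rr=fk2(q); print(h,a,e.round(4),q.round(2),'dp(plate)',((pp-p)@tgtR).round(1) if 0 else ((pp-p)).round(1),'rot deg',np.degrees((rr*r.inv()).magnitude()).round(1))
E
python3 ikscan.py
```

```text
[0, 1, 5, 8, 10] [323.4 -19.7 572.  383.1 335.7] 11.6
[0, 1, 3, 5, 6, 8, 10] [327.4 -22.    1.7 572.1  29.6 396.7 306.6] 8.11
[0, 1, 2, 5, 8, 9, 10] [327.9 -19.4   3.4 568.  378.7  -3.6 336.8] 12.01
[1.63095322e-07 1.57079617e+00] 5.334560500984519e-12
[335.8 -11.2   2.5   5.2 -18.8 555.8  -2.    1.9 378.1   1.9 327.4] [ 0.   0.4  0.1 -0.1 -0.3 -0.2  0.  -0.1  0.1 -0.2 -0.1 -0.2  0.1 -0.1
  0.2]
33 0 0.1304 [-0.03  1.01 -1.24  2.46  1.65  1.44 -2.62] dp(plate) [2.9 2.4 0.6] rot deg 7.1
33 0 0.1304 [-0.03  1.01 -1.24  2.46  1.65  1.44 -2.62] dp(plate) [2.9 2.4 0.6] rot deg 7.1
33 0 0.1664 [-1.09  0.71  0.46  2.46  2.4   0.26  2.93] dp(plate) [3.8 3.1 0.7] rot deg 9.1
33 0 0.1664 [-1.09  0.71  0.46  2.46  2.4   0.26  2.93] dp(plate) [3.8 3.1 0.7] rot deg 9.1
40 0 0.1352 [-0.04  0.98 -1.24  2.46  1.62  1.42 -2.62] dp(plate) [3.  2.5 0.7] rot deg 7.4
40 0 0.1352 [-0.04  0.98 -1.24  2.46  1.62  1.42 -2.62] dp(plate) [3.  2.5 0.7] rot deg 7.4
40 0 0.1726 [-1.12  0.71  0.5   2.46  2.39  0.24  2.93] dp(plate) [ 5.   3.8 -0. ] rot deg 9.2
40 0 0.1726 [-1.12  0.71  0.5   2.46  2.39  0.24  2.93] dp(plate) [ 5.   3.8 -0. ] rot deg 9.2
```

```bash
cat > ik3.py <<'E'
from ikscan import *
def tg(h,phi,tau,dz=0,u=0):
    p,_=tgt(h,0); p=p+u*X+np.array([0,0,dz]); rt=Ro.from_rotvec(np.radians(tau)*Y*-1)  # sign checked below
    z=-rt.apply(Z); zv=-z
    a=np.radians(phi); y=np.cos(a)*X+np.sin(a)*Y; y=y-(y@z)*z; y/=np.linalg.norm(y)
    return p,Ro.from_matrix(np.c_[np.cross(y,z),y,z])
E
python3 - <<'E'
from ik3 import *
for s in (10,-10): print(s,'tool tilt from vertical',np.degrees(np.arccos(-tg(33,90,s)[1].as_matrix()[2,2])))
q0=np.array([-.03,1,-1.2,2.4,1.65,1.4,-1.5])
for sg in (1,-1):
  for h,u in((33,0),(31,0),(31,4)):
    print(sg,h,u,[(t,round(F.ik(*tg(h,90,sg*t,0,u),q0,1e-4,m=.02)[1],3)) for t in(6,8,10,12,14,16,18)])
E
```

```text
[1.63095322e-07 1.57079617e+00] 5.334560500984519e-12
[335.8 -11.2   2.5   5.2 -18.8 555.8  -2.    1.9 378.1   1.9 327.4] [ 0.   0.4  0.1 -0.1 -0.3 -0.2  0.  -0.1  0.1 -0.2 -0.1 -0.2  0.1 -0.1
  0.2]
10 tool tilt from vertical 44.999999999999986
-10 tool tilt from vertical 24.99999999999999
1 33 0 [(6, np.float64(0.202)), (8, np.float64(0.219)), (10, np.float64(0.236)), (12, np.float64(0.25)), (14, np.float64(0.263)), (16, np.float64(0.275)), (18, np.float64(0.284))]
1 31 0 [(6, np.float64(0.2)), (8, np.float64(0.218)), (10, np.float64(0.234)), (12, np.float64(0.249)), (14, np.float64(0.262)), (16, np.float64(0.273)), (18, np.float64(0.283))]
1 31 4 [(6, np.float64(0.194)), (8, np.float64(0.212)), (10, np.float64(0.228)), (12, np.float64(0.243)), (14, np.float64(0.257)), (16, np.float64(0.268)), (18, np.float64(0.278))]
-1 33 0 [(6, np.float64(0.073)), (8, np.float64(0.048)), (10, np.float64(0.023)), (12, np.float64(0.0)), (14, np.float64(0.0)), (16, np.float64(0.0)), (18, np.float64(0.0))]
-1 31 0 [(6, np.float64(0.071)), (8, np.float64(0.047)), (10, np.float64(0.022)), (12, np.float64(0.0)), (14, np.float64(0.0)), (16, np.float64(0.0)), (18, np.float64(0.0))]
-1 31 4 [(6, np.float64(0.063)), (8, np.float64(0.039)), (10, np.float64(0.014)), (12, np.float64(0.0)), (14, np.float64(0.0)), (16, np.float64(0.0)), (18, np.float64(0.0))]
```

```bash
cat > ik3.py <<'E'
from ikscan import *
def tg(h,phi,tau,psi=50,off=np.zeros(3)):
    ps=np.radians(psi); t=np.cos(ps)*X+np.sin(ps)*Y; k=np.radians(tau)
    z=-(np.cos(k)*Z+np.sin(k)*t); a=np.radians(phi); y=np.cos(a)*X+np.sin(a)*Y; y=y-(y@z)*z; y/=np.linalg.norm(y)
    return C+h*Z+off,Ro.from_matrix(np.c_[np.cross(y,z),y,z])
DV=np.array([-.146,.975,1.014])
def go(p,r):
    s=sensors.read_state(); r0=Ro.from_euler('xyz',s['tool_rot']); rv=np.degrees((r*r0.inv()).as_rotvec())
    print('F',s['force'].round(1),'q',s['qpos'].round(2),'axis',((s['eef_pos']-C)@R_).round(1)); print('target',p.round(1),'shift/60',((p-s['eef_pos'])/60).round(3),'turn/5',(rv/5).round(2))
R_=np.c_[X,Y,Z]
E
python3 - <<'E' | tail -n +4
from ik3 import *
q0=sensors.read_state()['qpos']
for h in(33,30):
  for psi in (30,50,70): print(h,psi,[(t,round(F.ik(*tg(h,160,t,psi),q0,1e-4,m=.02)[1],3)) for t in(6,7,8,9,10,11)])
for s in(80,60,40,20,0): q,e=F.ik(*tg(32,160,10,60,s*DV),q0,1e-2,m=.02); print(s,e.round(3),q.round(2)); q0=q
for phi in(130,100,90): q,e=F.ik(*tg(32,phi,10,60),q0,1e-2,m=.02); print(phi,e.round(3),q.round(2))
go(*tg(32,160,10,60,70*DV))
E
```

```text
33 30 [(6, np.float64(0.046)), (7, np.float64(0.031)), (8, np.float64(0.015)), (9, np.float64(0.0)), (10, np.float64(0.0)), (11, np.float64(0.0))]
33 50 [(6, np.float64(0.041)), (7, np.float64(0.025)), (8, np.float64(0.008)), (9, np.float64(0.0)), (10, np.float64(0.0)), (11, np.float64(0.0))]
33 70 [(6, np.float64(0.047)), (7, np.float64(0.031)), (8, np.float64(0.015)), (9, np.float64(0.0)), (10, np.float64(0.0)), (11, np.float64(0.0))]
30 30 [(6, np.float64(0.044)), (7, np.float64(0.028)), (8, np.float64(0.012)), (9, np.float64(0.0)), (10, np.float64(0.0)), (11, np.float64(0.0))]
30 50 [(6, np.float64(0.039)), (7, np.float64(0.023)), (8, np.float64(0.006)), (9, np.float64(0.0)), (10, np.float64(0.0)), (11, np.float64(0.0))]
30 70 [(6, np.float64(0.045)), (7, np.float64(0.029)), (8, np.float64(0.013)), (9, np.float64(0.0)), (10, np.float64(0.0)), (11, np.float64(0.0))]
80 0.0 [-0.18  0.8  -1.23  2.25  1.34  1.37  0.35]
60 0.0 [-0.16  0.83 -1.21  2.3   1.4   1.36  0.31]
40 0.0 [-0.14  0.87 -1.18  2.35  1.46  1.35  0.26]
20 0.0 [-0.12  0.91 -1.16  2.39  1.53  1.35  0.22]
0 0.0 [-0.1   0.95 -1.13  2.43  1.6   1.36  0.17]
130 0.0 [-0.09  0.96 -1.15  2.43  1.6   1.38 -0.34]
100 0.0 [-0.08  0.97 -1.17  2.43  1.6   1.39 -0.86]
90 0.0 [-0.08  0.98 -1.17  2.43  1.6   1.4  -1.04]
F [-0.7  0.1 -0. ] q [ 0.12  0.76 -1.19  1.66  0.66  1.28 -0.76] axis [130.  119.6 143.8]
target [411.3 230.  182.2] shift/60 [-1.176 -0.722 -1.585] turn/5 [-6.38 -0.83 24.17]
```

send_rows([
  [85,[-0.04,-0.03,0],[-0.255,-0.033,0.967]],
  [85,[-0.04,-0.03,0],[-0.255,-0.033,0.967]],
  [85,[-0.04,-0.03,0],[-0.255,-0.033,0.967]],
  [85,[-0.04,-0.03,0],[-0.255,-0.033,0.967]],
  [85,[-0.04,-0.03,0],[-0.255,-0.033,0.967]],
  [85,[-0.04,-0.03,0],[-0.255,-0.033,0.967]],
  [85,[-0.04,-0.03,0],[-0.255,-0.033,0.967]],
  [85,[-0.04,-0.03,0],[-0.255,-0.033,0.967]],
])

```text
clock: 14.12
eef_pos: [463.0, 259.0, 277.9]
tool_rot: [-2.948, 0.112, 2.697]
force: [0.3, 0.9, -1.2]
width: 84.8
gripper_force: 0.0
```

send_rows([
  [85,[-0.04,-0.03,0],[-0.255,-0.033,0.967]],
  [85,[-0.04,-0.03,0],[-0.255,-0.033,0.967]],
  [85,[-0.04,-0.03,0],[-0.255,-0.033,0.967]],
  [85,[-0.04,-0.03,0],[-0.255,-0.033,0.967]],
  [85,[-0.04,-0.03,0],[-0.255,-0.033,0.967]],
  [85,[-0.04,-0.03,0],[-0.255,-0.033,0.967]],
  [85,[-0.04,-0.03,0],[-0.255,-0.033,0.967]],
  [85,[-0.04,-0.03,0],[-0.255,-0.033,0.967]],
])

```text
clock: 15.12
eef_pos: [443.8, 244.6, 277.9]
tool_rot: [-2.773, 0.151, -2.886]
force: [-0.7, 0.0, -0.1]
width: 85.1
gripper_force: 0.0
```

```bash
python3 log.py; python3 -c "
from ik3 import *
go(*tg(32,160,10,60,70*DV))" | tail -2
```

```text
15.125 [-0.06  0.7  -1.22  1.89  0.97  1.44  0.15] [443.8 244.6 277.9] [-2.773  0.151 -2.886]
F [-0.7  0.  -0.1] q [-0.06  0.7  -1.22  1.89  0.97  1.44  0.15] axis [103.1  85.3 163.3]
target [411.3 230.  182.2] shift/60 [-0.541 -0.244 -1.595] turn/5 [-2.29 -0.29  8.66]
```

send_rows([
  [85,[-0.07,-0.03,-0.1],[-0.255,-0.033,0.963]],
  [85,[-0.07,-0.03,-0.2],[-0.255,-0.033,0.963]],
  [85,[-0.07,-0.03,-0.2],[-0.255,-0.033,0.963]],
  [85,[-0.07,-0.03,-0.2],[-0.255,-0.033,0.963]],
  [85,[-0.07,-0.03,-0.2],[-0.255,-0.033,0.963]],
  [85,[-0.07,-0.03,-0.2],[-0.255,-0.033,0.963]],
  [85,[-0.07,-0.03,-0.2],[-0.255,-0.033,0.963]],
  [85,[-0.05,-0.03,-0.2],[-0.255,-0.033,0.963]],
])

```text
clock: 16.12
eef_pos: [411.5, 230.3, 187.7]
tool_rot: [-2.615, 0.071, -2.195]
force: [-0.1, 0.3, 0.8]
width: 84.8
gripper_force: 0.0
```

send_rows([
  [85,[0,0,-0.09],[-0.255,-0.033,0.963]],
  [85,[0,0,0],[0,0,0]],
  [85,[0,0,0],[0,0,0]],
])

```text
clock: 16.5
eef_pos: [412.2, 230.4, 182.6]
tool_rot: [-2.602, 0.055, -2.116]
force: [0.0, -0.2, 0.2]
width: 85.0
gripper_force: 0.0
```

```bash
python3 log.py; python3 -c "
from ik3 import *
q,e=F.ik(*tg(32,160,10,60,0*DV),sensors.read_state()['qpos'],1e-2,m=.01);print(e,q.round(2))
go(*tg(32,160,10,60,30*DV))"
```

```text
16.5 [-0.18  0.8  -1.2   2.27  1.37  1.34  0.33] [412.2 230.4 182.6] [-2.602  0.055 -2.116]
[1.16764618e-07 1.57079621e+00] 5.403406271180035e-12
[ 3.364e+02 -1.140e+01  1.100e+00  1.500e+00 -1.690e+01  5.577e+02
 -9.000e-01  3.000e-01  3.802e+02  1.000e-01  3.305e+02] [ 0.1  0.1  0.  -0.  -0.1 -0.   0.1 -0.   0.1 -0.1 -0.2 -0.2 -0.1  0.1
 -0.1 -0.1  0.1  0.   0.  -0.1  0.1]
6.770689382285824e-05 [-0.1   0.94 -1.12  2.43  1.6   1.35  0.17]
F [ 0.  -0.2  0.2] q [-0.18  0.8  -1.2   2.27  1.37  1.34  0.33] axis [ 24.7  66.4 101.9]
target [417.2 191.  141.6] shift/60 [ 0.083 -0.656 -0.683] turn/5 [-0.02  0.01  0.07]
```

send_rows([
  [85,[0.02,-0.164,-0.171],[0,0,0]],
  [85,[0.02,-0.164,-0.171],[0,0,0]],
  [85,[0.02,-0.164,-0.171],[0,0,0]],
  [85,[0.02,-0.164,-0.171],[0,0,0]],
  [85,[0,0,0],[0,0,0]],
])

```text
clock: 17.12
eef_pos: [416.8, 189.0, 139.9]
tool_rot: [-2.602, 0.051, -2.117]
force: [-0.2, 0.5, -0.4]
width: 85.2
gripper_force: 0.0
```

```bash
python3 - <<'E' | tail -n 2
from ik3 import *
d=get_image('top');e=get_image('scene')
ims=[]
for im,p in((d,proj(d,C+30*Z)),(e,proj(e,C+30*Z))):
    u,v=int(p[0])-50,int(p[1])-50; ims.append(cv2.resize(im['img'][v:v+100,u:u+100,::-1],(400,400),interpolation=cv2.INTER_CUBIC))
cv2.imwrite('pics/app.png',np.clip(np.hstack(ims)*1.7,0,255).astype(np.uint8))
go(*tg(32,160,10,60))
E
```

```text
F [ 0.4  0.3 -0.5] q [-0.14  0.87 -1.15  2.37  1.49  1.32  0.23] axis [ 9.7 27.9 61.4]
target [421.6 161.7 111.2] shift/60 [ 0.074 -0.483 -0.494] turn/5 [-0.01 -0.    0.07]
```

View pics/app.png

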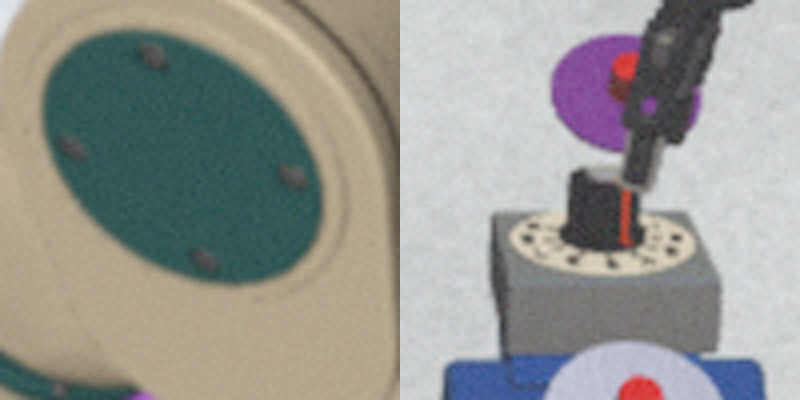

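The crop shows the finger just clear above the sleeve, with the pod free around it. Now the descent.

send_rows([
  [85,[0.015,-0.1,-0.1],[0,0,0]],
  [85,[0.015,-0.1,-0.1],[0,0,0]],
  [85,[0.015,-0.1,-0.1],[0,0,0]],
  [85,[0.015,-0.1,-0.1],[0,0,0]],
  [85,[0.014,-0.083,-0.094],[0,0,0]],
  [85,[0,0,0],[0,0,0]],
])

```text
clock: 17.98
eef_pos: [421.4, 160.9, 110.8]
tool_rot: [-2.602, 0.052, -2.116]
force: [-0.4, 0.1, -0.3]
width: 85.2
gripper_force: 0.0
```

```bash
python3 -c "
from ik3 import *
go(*tg(32,160,10,60))" | tail -2
```

```text
F [-0.4  0.1 -0.3] q [-0.11  0.93 -1.1   2.43  1.6   1.33  0.17] axis [-0.3 -0.9 31.7]
target [421.6 161.7 111.2] shift/60 [0.003 0.015 0.007] turn/5 [ 0.01 -0.01  0.07]
```

Well placed. Closing slowly.

send_rows([
  [60,[0,0,0],[0,0,0]],
  [50,[0,0,0],[0,0,0]],
  [45,[0,0,0],[0,0,0]],
  [38,[0,0,0],[0,0,0]],
  [36,[0,0,0],[0,0,0]],
  [36,[0,0,0],[0,0,0]],
])

```text
clock: 18.73
eef_pos: [420.6, 162.5, 111.5]
tool_rot: [-2.604, 0.054, -2.114]
force: [-6.4, 2.7, 4.0]
width: 42.9
gripper_force: 59.8
```

```bash
python3 -c "
from ik3 import *
go(*tg(32,160,10,60))
t=Ro.from_euler('xyz',sensors.read_state()['tool_rot']).as_matrix()[:,2]; print(t)" | tail -3
```

```text
F [-6.4  2.7  4. ] q [-0.11  0.93 -1.1   2.43  1.6   1.33  0.17] axis [-0.8  0.6 32.8]
target [421.6 161.7 111.2] shift/60 [ 0.017 -0.013 -0.004] turn/5 [-0.02 -0.02  0.04]
[ 0.46231067 -0.22524276 -0.85763311]
```

send_rows([
  [36,[0,0,0],[0.508,-0.248,-0.943]],
  [36,[0,0,0],[0.508,-0.248,-0.943]],
  [36,[0,0,0],[0.508,-0.248,-0.943]],
  [36,[0,0,0],[0.508,-0.248,-0.943]],
  [36,[0,0,0],[0.508,-0.248,-0.943]],
  [36,[0,0,0],[0.508,-0.248,-0.943]],
])

```text
clock: 19.48
eef_pos: [420.5, 163.1, 111.2]
tool_rot: [-2.709, 0.329, -2.633]
force: [-2.2, -1.5, 5.4]
width: 42.9
gripper_force: 71.1
```

```bash
python3 -c "
from ik3 import *
go(*tg(32,100,10,60))" | tail -2
```

```text
F [-2.2 -1.5  5.4] q [-0.11  0.94 -1.12  2.43  1.6   1.34 -0.41] axis [-1.   1.1 32.7]
target [421.6 161.7 111.2] shift/60 [ 0.018 -0.022  0.   ] turn/5 [ 2.4  -1.22 -4.48]
```

send_rows([
  [36,[0,0,0],[0.5,-0.25,-0.93]],
  [36,[0,0,0],[0.5,-0.25,-0.93]],
  [36,[0,0,0],[0.5,-0.25,-0.93]],
  [36,[0,0,0],[0.5,-0.25,-0.93]],
  [36,[0,0,0],[0.5,-0.25,-0.93]],
  [36,[0,0,0],[0,0,0]],
  [36,[0,0,0],[0,0,0]],
])

```text
clock: 20.35
eef_pos: [420.6, 163.0, 111.8]
tool_rot: [-2.904, 0.49, -3.116]
force: [-6.1, -2.8, 8.9]
width: 42.8
gripper_force: 105.0
```

```bash
cat > mk.py <<'E'
from ik3 import *
from plate import mark
for n in('scene','top'):
    d=get_image(n); save(d,n+'_mk.png'); q,a,num=mark(d,C,R_); rr=np.hypot(q[:,0],q[:,1]); k=(rr<32)&(rr>14); print(n,k.sum(),'num',np.median(num[k]) if k.any() else None)
    for N in (4,5,6): 
        t=np.radians((N-5)*30); print(' foot px at',N,np.round(proj(d,C+R_@[27.5*np.cos(t),-27.5*np.sin(t),10]),1),end='')
    hsv=cv2.cvtColor(d['img'],cv2.COLOR_RGB2HSV); u,v=map(int,proj(d,C+25*Z)); w=hsv[v-25:v+25,u-25:u+25]
    o=np.argwhere(((w[...,0]<14)|(w[...,0]>176))&(w[...,1]>150)&(w[...,2]>60))+[v-25,u-25]; print(' orange px rows/cols', o.min(0),o.max(0),o.mean(0)) if len(o) else print()
go(*tg(32,100,10,60))
E
python3 mk.py | tail -n +4
```

```text
-0.1 -0.1  0.1  0.   0.  -0.1  0.1]
scene 35 num 6.13485196771259
 foot px at 4 [400.3 235.3] foot px at 5 [394.9 235.9] foot px at 6 [389.1 235.4] orange px rows/cols [220 389] [234 392] [226.8        390.08571429]Traceback (most recent call last):
  File "mk.py", line 4, in <module>
    d=get_image(n); save(d,n+'_mk.png'); q,a,num=mark(d,C,R_); rr=np.hypot(q[:,0],q[:,1]); k=(rr<32)&(rr>14); print(n,k.sum(),'num',np.median(num[k]) if k.any() else None)
                                                 ~~~~^^^^^^^^
  File "plate.py", line 8, in mark
    P,hsv,ok,w=plate(d)
               ~~~~~^^^
  File "plate.py", line 5, in plate
    w=ok&(hsv[...,2]>np.percentile(hsv[...,2][ok],75))&(hsv[...,1]<70)&(hsv[...,0]<60)&(hsv[...,0]>12)
                     ~~~~~~~~~~~~~^^^^^^^^^^^^^^^^^^^
    return _quantile_unchecked(
        a, q, axis, out, overwrite_input, method, keepdims, weights)
    return _ureduce(a,
                    func=_quantile_ureduce_func,
    ...<5 lines>...
                    overwrite_input=overwrite_input,
                    method=method)
    r = func(a, **kwargs)
    result = _quantile(arr,
                       quantiles=q,
    ...<2 lines>...
                       out=out,
                       weights=wgt)
    previous = arr[previous_indexes]
               ~~~^^^^^^^^^^^^^^^^^^
IndexError: index 0 is out of bounds for axis 0 with size 0
```

send_rows([
  [50,[0,0,0],[0,0,0]],
  [65,[0,0,0],[0,0,0]],
  [85,[0,0,0],[0,0,0]],
  [85,[0,0,0],[0,0,0]],
  [85,[0,0,0.1],[0,0,0]],
  [85,[0,0,0.2],[0,0,0]],
  [85,[0,0,0.3],[0,0,0]],
  [85,[0,0,0.5],[0,0,0]],
])

```text
clock: 21.45
eef_pos: [421.1, 161.4, 178.0]
tool_rot: [-2.9, 0.489, -3.119]
force: [-0.1, -0.3, 0.1]
width: 85.0
gripper_force: 0.0
```

send_rows([
  [85,[0,0.2,0.7],[0,0,0]],
  [85,[0,0.8,0.5],[0,0,0]],
  [85,[0,0.8,0.5],[0,0,0]],
  [85,[0,0.9,0.2],[0,0,0]],
  [85,[0,0.9,0],[0,0,0]],
  [85,[0,0.9,0],[0,0,0]],
  [85,[0,0,0],[0,0,0]],
  [85,[0,0,0],[0,0,0]],
])

```text
clock: 22.45
eef_pos: [421.1, 431.0, 291.8]
tool_rot: [-2.9, 0.491, -3.119]
force: [0.4, -0.8, -0.3]
width: 85.2
gripper_force: 0.0
```

```bash
python3 mk.py 2>&1| tail -n +4
python3 - <<'E'
from h import *
a=cv2.imread('pics/scene_mk.png');b=cv2.imread('pics/top_mk.png')
cv2.imwrite('pics/fin.png',np.clip(np.hstack([cv2.resize(a[200:320,335:455],(400,400),interpolation=2),cv2.resize(b[150:270,200:320],(400,400),interpolation=2)])*1.6,0,255).astype(np.uint8))
E
```

```text
-0.1 -0.1  0.1  0.   0.  -0.1  0.1]
scene 22 num 6.1634437774409445
 foot px at 4 [400.3 235.3] foot px at 5 [394.9 235.9] foot px at 6 [389.1 235.4] orange px rows/cols [220 389] [234 391] [227.13043478 389.91304348]
top 44 num 6.06060822884972
 foot px at 4 [243.5 238. ] foot px at 5 [249.4 237.6] foot px at 6 [255.2 239.9] orange px rows/cols [241 247] [253 256] [247.10204082 251.53061224]
F [ 0.3 -0.5  0.1] q [-0.49  0.75 -1.1   1.73  1.14  1.52 -0.39] axis [ 69.8 265.2 203.6]
target [421.6 161.7 111.2] shift/60 [-0.006 -4.473 -3.01 ] turn/5 [-0.04  0.04  0.2 ]
```

View pics/fin.png

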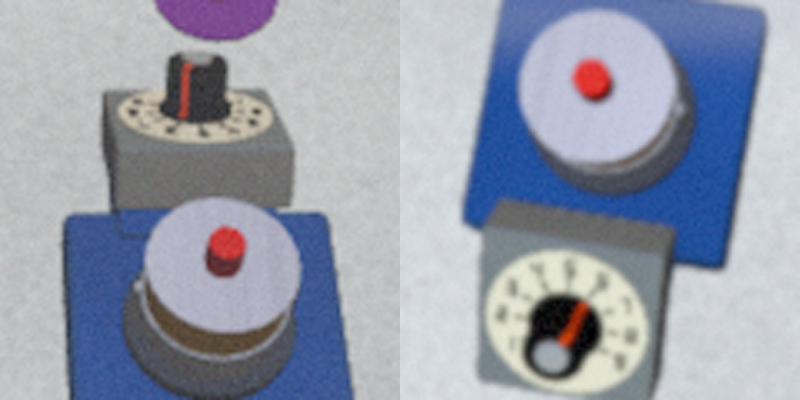

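The crops show the cover seated level on the sieve and the orange line at 6, one number clockwise of the uphill 5. The arm is clear, so I'm handing in.

```bash
python3 -c "
from cell import ctrl
print(ctrl.finish_job())"
```

```text
the job is handed in; nothing more can be done
None
```

The aluminium cover sits level on the shaker's sieve and has been let go, the sleeve's orange line is set at 6, and the job was handed in at about 22.5 s with the arm clear of everything.

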